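# Open the push-and-turn bottle on the laundry shelf

### The job

Someone left the flat scraper lying across the cap of the bottle in the spring clip: slide it blade first, fully home, into the slot of the low white rack and let go of it. Then push the bottle's safety cap down, turn it anticlockwise until it comes free and lift it off; finish still gripping the cap, holding it upright and still a few centimetres straight above the open bottle. Leave the other things on the shelf where they are.

Things in the scene. Friction and masses are not known exactly. Their poses are not given: they have to be found in the camera images.
- scraper: Loose flat scraper, 90 g: grey plastic blade 130 (x) x 70 (y) x 5 mm; on top an upright black rib, its grip: 50 long (x = -55 to -5), 14 thick (y), z = 5 to 35 mm. Origin: centre of the blade's underside; +x is the blade's plain leading end, z up. Starts level, rib up, on the tops of the cap and the tin.
- scraper_grip (a point): Point on the scraper's rib at which to grip it from above (fingers closing along the scraper's y): rib centre, 22 mm above the blade's upper face, 8 mm below the rib's top.
- rack: Fixed low white rack on the glass shelf, 130 (x) x 92 (y) x 35 mm high. Origin: centre of its underside; +x is the way the scraper slides in. Flat deck at z = 20 mm: open for x = -65 to 0, roofed for x = 0 to 65 mm, which makes a level slot. Scraper fully home: its origin at (-5, 0, 20) mm in the rack's frame, x axes alike.
- slot_mouth (a point): Centre of the slot's mouth on the deck, at (0, 0, 20) mm in the rack's frame, same axes. The slot is 78 wide (y), 9 high (z) and 60 mm deep (x), open towards -x, with a back wall.
- bottle: Fixed turquoise bottle, 66 mm wide, clamped in a steel spring clip on the glass shelf: it neither turns nor moves. Origin: centre of its underside; z up. Its shoulder ends at z = 84 mm; the cap at rest spans z = 91 to 121 mm. A bayonet neck: three overhangs hold three lugs inside the cap.
- cap: Loose white ribbed round safety cap, 40 g, 49 mm across, 30 mm high. Origin: centre of its rim (underside), z up. It neither lifts nor turns until pushed down 4 mm or more (6.5 is the end; spring 6 N at first, 10 N at the end). Kept down, turn it anticlockwise from above (+z): 0.98 to 1.45 rad from the start (1.2 best; a stop near 1.45) it is free to lift off. 2 mm sideways play.
- bottle_mouth (a point): Centre of the seal's top at rest, on the bottle's axis, 117 mm above the bottle's origin.
- seal (a joint): The white spring-loaded seal in the bottle's mouth, under the cap: 0 m raised, grows to 0.0065 m as the cap is pushed fully down.
- tin: Bystander: closed aluminium tin, 60 mm wide, 121 mm high, standing loose about 90 mm from the bottle (towards the bottle's -x); the scraper's rear rests on it. Origin: centre of its underside.
- scoop: Bystander: black plastic scoop, 130 mm long, 28 mm high, lying between the task's things. Origin: underside, near its middle.
- softener: Bystander: tall white bottle with a plain cap, 68 mm wide, 170 mm high, at the far side. Origin: centre of its underside.
- brush: Bystander: white silicone brush, 175 mm long, 32 mm high, lying to the robot's right. Origin: underside, near its middle.
- jar: Bystander: clear jar with a metal lid, 72 mm wide, 85 mm high, beyond the work, to the right. Origin: centre of its underside.
- dish: Bystander: white soap dish, 110 mm wide, 35 mm high, beyond the work, to the left. Origin: centre of its underside.
- mug: Bystander: blue mug, 76 mm wide, 85 mm high, left. Origin: centre of its underside.
Mind the look-alikes: they are no part of the job. What is shaped like the scraper but orange or red is not meant.

How it is judged:
On the way, in this order (a step that is already met when the one before it is completed fails the run):
1. the scraper is fully home in the rack's slot and let go (x of scraper in the frame of rack above -0.018 m and z of scraper in the frame of rack between 0.015 and 0.027 m and y of scraper in the frame of rack between -0.012 and 0.012 m and angle between the x axis of scraper and the x axis of rack, either way round below 0.15 rad and contact force between the fingers and scraper below 0.1 N), for 0.2 s.
2. the cap is pushed down (value of joint seal above 0.0032 m), for 0.05 s.
At the end, for the whole second after the job is handed in: The scraper lies flat in the slot within 13 mm of fully home and is let go; the fingers grip the cap, still, upright within 0.3 rad, its rim 15 to 160 mm above the seal's top, within 30 mm of the bottle's axis and clear of the bottle (all of step 1 and z of cap in the frame of bottle_mouth between 0.015 and 0.16 m and horizontal distance between cap and bottle_mouth below 0.03 m and angle between cap's own z axis and vertical below 0.3 rad and contact force between the fingers and cap above 2 N and contact force between cap and bottle below 0.05 N and linear speed of cap below 0.03 m/s); the arm keeps its last pose, push and grip.
It fails at once if a bystander (tin, scoop, tall white bottle, brush, jar, dish or mug) is shifted by more than 30 mm (distance of any of tin, scoop, softener, brush, jar, dish, mug from where it was at the start of the episode above 0.03 m).
It also fails if it takes over 66 s, if anything falls off the work surface, if the arm or the gripper's body presses on something with over 40 N, if the wrist force passes 120 N, or if a joint passes its speed limit or range.

### The arm

A 6-joint arm with a two-finger parallel gripper is mounted at the origin on the work surface. World frame = base frame: x ahead of the robot, y to its left, z up, the work surface at z = 0. Lengths are in m, angles in rad, forces in N, time in s.
With the tool pointing down it reaches from about 0.35 to 0.85 m from the base axis. Payload 8.1 kg.
Tool frame: the origin (TCP) lies at the very end of the fingers, on their centre line; the grasp point (between the pads) lies 19 mm behind it; z points along the fingers, y is the line along which they close (so a half turn about z gives the same grasp; the last joint's range is limited). The gripper opens to 93 mm and grips with 3 to 60 N. Pads are 15 mm wide; open, the fingers measure 128 mm over their backs; the gripper's body (75 mm by 188 mm) begins 65 mm behind the grasp point.
Start: joints at [1.042, 0.13, 1.488, -0, 1.523, -0.085], TCP at [0.258, 0.542, 0.219] pointing down, gripper open.
Joint ranges: [-2.96, 2.96], [-0.89, 2.26], [0.02, 2.5], [-1.34, 4.48], [0, 2.73], [-2.66, 2.66]. Speed limits (rad/s): [2.39, 2.39, 2.79, 3.14, 3.14, 3.14].

### API

Orientations are given as a rotation vector (axis times angle).
In Python, from plant import monitor, eyes, ticket gives the robot as it stands.
- The arm moves only by the tool arm_command, never from a script. Its argument "deltas" is a list that holds one entry, the list of rows, each a list of 6 numbers: the shift along the world's x, y, z in cm, then the turn, a rotation vector about the world's x, y, z in degrees. In form: [[[tx, ty, tz, rx, ry, rz], ...]]. A call has 1 to 12 rows; each row shifts and turns the commanded pose from where the row before left it; what a row does not reach is not made up. A row lasts 1/12 s, in which the tool goes at most 41.7 mm and 7.16 degrees, less where a joint would pass 70% of its speed; a pose out of reach is approached as far as the arm can. A call is refused whole if a number of a shift passes 4.17 or a number of a turn 7.16, either way. A call with a gripper value outside its range is refused whole. "gripper" is the opening, from -1 (shut) to 1 (fully open), set as the call begins (left out, the last holds). The fingers move at their own pace and stop on an object; "squeeze" is the grip in N (left out, the last holds). Time passes only in rows, so rows that do not move let the fingers close. It gives the time, the measured TCP pose, the force, the opening and the grip force at its end, in the units of the state.
- monitor.read_state(): the state, without advancing time (a new reading comes with each control period).
- eyes.read_camera(name): name is "scene" or "top" or "wrist"; returns the picture (384x512x3 uint8, blue, green, red); there is no depth.
- eyes.camera_model(name): a dict with "fx", "fy", "cx", "cy" (pixels), "k1" (the pictures are not rectified: a ray, as slopes to the right and down, at radius r is drawn at 1 + k1 r^2 times it, then the intrinsics apply), "rvec" (rotation vector, rad) and "tvec" (3), from world to camera coordinates, as OpenCV has them. Camera axes: x right, y down, z forward; pixel columns grow to the right and rows downward; lengths in m; the calibration is good to about 2 mm. A picture is of the moment at which its call begins: read the wrist's pose just before it. camera_model takes no time and is no camera call; for the wrist camera it gives the pose at the moment of the call.
- ticket.close_job(): hands the job in; it is judged then, once.
The state is a dict: "t": time; "q": joint angles; "dq": joint speeds; "joint_torque": joint torques, N m; "tool_pos": TCP position; "orientation": TCP orientation; "force": force on the tool from outside, world axes, zero at the start; "wrist_torque": the same for the moment, N m; "opening": finger opening in m; "gripper_force": force on a finger pad.
Only numpy, scipy, OpenCV 4.12 (cv2) and the standard library are available. Lean on these libraries where they do the work, as an engineer would, in place of code of your own. Each camera call takes 0.05 s, during which the arm holds its last target. There are 200 camera calls.

## Working session

There is one attempt and no reset: what is moved stays moved. The work goes in short steps, Python scripts to look and compute and a tool call to move; the robot and the scene stay as the last step left them, time stands still between calls to the robot, and variables do not carry over. Pictures are saved under pics/ and viewed, at most 10 in all, crops included, and the job is handed in when it is done.

Besides the shell and the picture viewer there is one more tool, called after ">>>" as name([rows], argument=value, ...), one row to a line, values as JSON. arm_command: Moves the arm, as the interface text tells. Its arguments: {"type":"object","properties":{"deltas":{"type":"array"},"gripper":{"type":"number"},"squeeze":{"type":"number"}},"required":["deltas"]}

```bash
mkdir -p pics; ls; python3 - <<'E'
from plant import monitor, eyes, ticket
import cv2,numpy as np
s=monitor.read_state();print(s)
a=eyes.read_camera("scene");b=eyes.read_camera("top")
cv2.imwrite("pics/scene0.png",a);cv2.imwrite("pics/top0.png",b)
for n in("scene","top","wrist"):print(n,eyes.camera_model(n))
E
```

```text
pics
{'t': 0.0, 'q': array([ 1.04158906e+00,  1.31177741e-01,  1.48933916e+00, -3.30975264e-05,
        1.52299541e+00, -8.53921257e-02]), 'dq': array([-0.00019822, -0.00011557,  0.00091725,  0.000499  ,  0.00165592,
        0.00151412]), 'joint_torque': array([ 2.16511609e-03, -5.59829342e+01, -4.91780555e+01,  7.69404718e-02,
        3.49007570e-02, -1.44634037e-04]), 'tool_pos': array([0.25731501, 0.54135726, 0.21754468]), 'orientation': array([-6.91312072e-01, -3.06402244e+00,  2.88932390e-03]), 'force': array([-0.09131616,  0.17273993,  0.24824829]), 'wrist_torque': array([-0.05852403, -0.000791  ,  0.00642525]), 'gripper_force': 0.0, 'opening': 0.09308049535891436}
scene {'fx': 468.4279203153033, 'fy': 468.4279203153033, 'cx': 254.22784447429095, 'cy': 189.62686638554476, 'k1': -0.19312168771268998, 'rvec': array([ 2.00829865,  0.9740494 , -0.51225791]), 'tvec': array([-0.30912962, -0.10259537,  1.74963874])}
top {'fx': 383.1461048871702, 'fy': 383.1461048871702, 'cx': 250.5451064625148, 'cy': 186.3034532816228, 'k1': -0.04087712507300271, 'rvec': array([ 2.21381428, -2.15098932,  0.08777665]), 'tvec': array([-0.00795368,  0.52677611,  1.32339015])}
wrist {'fx': 300.96572438618557, 'fy': 300.96572438618557, 'cx': 260.6113297098802, 'cy': 191.5383975380089, 'k1': 0.026166995374817027, 'rvec': array([-2.46055651, -1.55500147, -0.20708327]), 'tvec': array([-0.59998898, -0.03084464,  0.38923235])}
```

View pics/scene0.png

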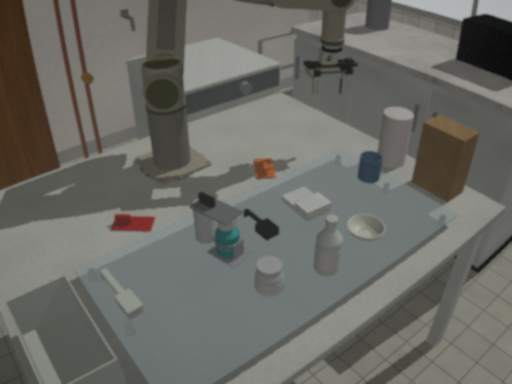

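View pics/top0.png

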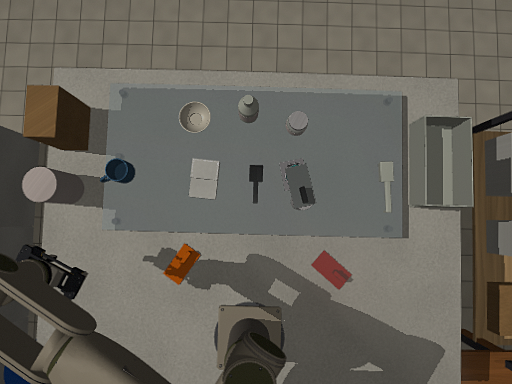

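Both views agree. The candidates in the top view are:
- grey scraper with a black rib at (298,185)
- orange look-alike at (182,263)
- red look-alike at (331,269)
- white rack at (204,178); the scoop at (256,182) and brush at (387,185) are other flat things

By the description I choose the grey one at (298,185). I'll check it in a close crop.

```bash
python3 - <<'E'
import cv2,numpy as np
b=cv2.imread("pics/top0.png")[140:225,180:330]
a=cv2.imread("pics/scene0.png")[175:265,180:340]
f=lambda i,s:cv2.resize(cv2.convertScaleAbs(i,alpha=1.5),None,fx=s,fy=s,interpolation=cv2.INTER_CUBIC)
cv2.imwrite("pics/topc.png",f(b,5));cv2.imwrite("pics/scenec.png",f(a,5))
E
```

```text
(no output)
```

View pics/topc.png

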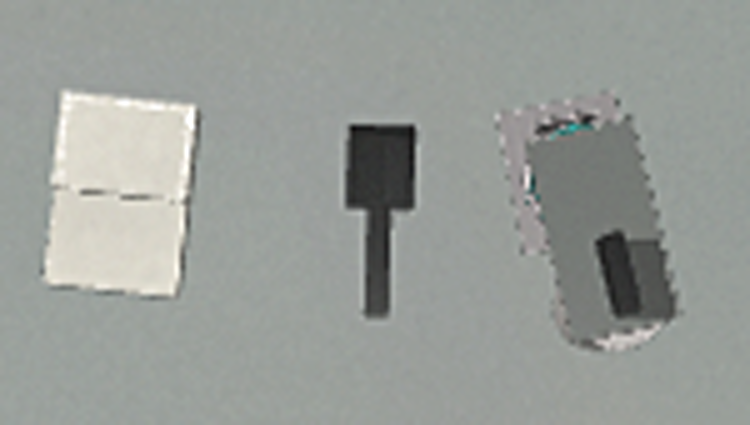

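View pics/scenec.png

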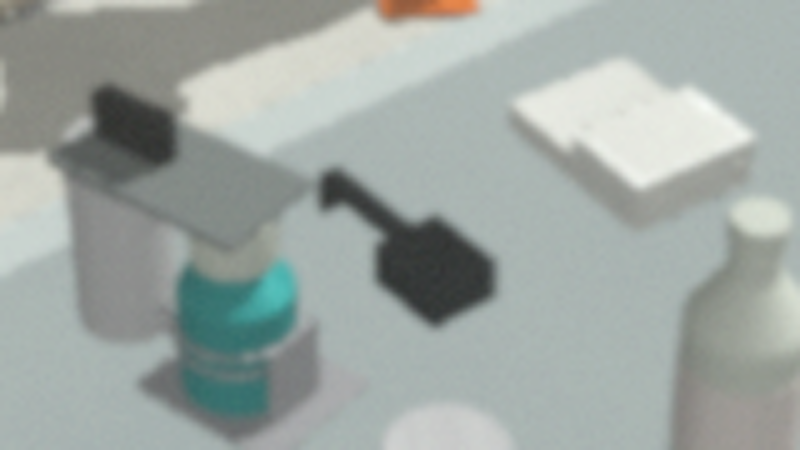

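The crop confirms the grey scraper with its black rib on the cap and tin. The rib runs about (610,235) to (630,315) in the crop. The rack's roofed half is on the far side, so its +x points away from the robot. Next I'll triangulate.

```bash
cat > h.py <<'E'
import cv2,numpy as np
from plant import monitor,eyes,ticket
def cam(n,m=None):
    m=m or eyes.camera_model(n)
    K=np.array([[m['fx'],0,m['cx']],[0,m['fy'],m['cy']],[0,0,1]]);d=np.array([m['k1'],0,0,0,0.])
    R=cv2.Rodrigues(m['rvec'])[0];t=np.array(m['tvec']).reshape(3,1);return K,d,R,t
def norm(c,p):return cv2.undistortPoints(np.array(p,float).reshape(-1,1,2),c[0],c[1]).reshape(-1,2)
def tri(c1,p1,c2,p2):
    X=cv2.triangulatePoints(np.hstack(c1[2:]),np.hstack(c2[2:]),norm(c1,p1).T,norm(c2,p2).T);return (X[:3]/X[3]).T
def onplane(c,p,z):
    n=norm(c,p);D=np.c_[n,np.ones(len(n))]@c[2];o=(-c[2].T@c[3]).ravel()
    return o+D*((z-o[2])/D[:,2])[:,None]
def proj(c,X):return cv2.projectPoints(np.array(X,float).reshape(-1,3),cv2.Rodrigues(c[2])[0],c[3],c[0],c[1])[0].reshape(-1,2)
E
python3 - <<'E'
from h import *
np.set_printoptions(precision=4,suppress=True)
T=cam("top");S=cam("scene")
tc=lambda p:np.array(p,float)/5+[180,140]-.4
sc=lambda p:np.array(p,float)/5+[180,175]-.4
print("rack roof/deck",tri(T,tc([(62,92),(197,105),(52,188),(187,200),(43,287),(178,297)]),S,sc([(755,135),(640,190),(690,88),(575,150),(620,57),(512,105)])))
print("blade L,R front; rear R",tri(T,tc([(530,140),(635,118),(680,312)]),S,sc([(315,185),(240,245),(50,157)])))
print("rib top f,r",tri(T,tc([(610,235),(628,318)]),S,sc([(172,120),(100,90)])))
E
```

```text
rack roof/deck [[0.6126 0.2079 0.0764]
 [0.6068 0.1167 0.075 ]
 [0.5485 0.2137 0.0729]
 [0.5434 0.1225 0.0643]
 [0.4815 0.2186 0.0582]
 [0.478  0.1274 0.0589]]
blade L,R front; rear R [[ 0.5783 -0.0999  0.1663]
 [ 0.5952 -0.1633  0.1687]
 [ 0.4722 -0.1966  0.1674]]
rib top f,r [[ 0.5174 -0.1474  0.1955]
 [ 0.467  -0.16    0.1923]]
```

```bash
python3 - <<'E'
from h import *
np.set_printoptions(precision=4,suppress=True)
s=monitor.read_state();c=cam("wrist")
Rt=cv2.Rodrigues(s['orientation'])[0];C=(-c[2].T@c[3]).ravel()
print("cam in tool",Rt.T@(C-s['tool_pos']),"\ncam axes in tool\n",Rt.T@c[2].T)
for n in("top","scene"):
    k=cam(n);print(n,(-k[2].T@k[3]).ravel())
E
```

```text
cam in tool [ 0.0721  0.0002 -0.1661] 
cam axes in tool
 [[ 0.0002 -0.9652 -0.2617]
 [ 1.     -0.0003  0.0018]
 [-0.0018 -0.2617  0.9652]]
top [0.4219 0.0087 1.3605]
scene [ 1.3661 -0.6716  0.922 ]
```

>>> arm_command([
  [[1.9, -3.1, 0.5, 0, 0, 2], [1.9, -3.1, 0.5, 0, 0, 2], [1.9, -3.1, 0.5, 0, 0, 2], [1.9, -3.1, 0.5, 0, 0, 2], [1.9, -3.1, 0.5, 0, 0, 2], [1.9, -3.1, 0.5, 0, 0, 2], [1.9, -3.1, 0.5, 0, 0, 2], [1.9, -3.1, 0.5, 0, 0, 2], [1.9, -3.1, 0.5, 0, 0, 2], [1.9, -3.1, 0.5, 0, 0, 2], [1.9, -3.1, 0.5, 0, 0, 1.5], [1.9, -3.1, 0.5, 0, 0, 0]],
])

```text
t: 1.1
tool_pos: [0.486, 0.1681, 0.2786]
orientation: [-0.105, -3.139, 0.0]
force: [0.5, 0.4, 0.1]
opening: 0.093
gripper_force: 0.0
```

>>> arm_command([
  [[0, 0, 0, 0, 0, 0], [0, 0, 0, 0, 0, 0]],
])

```text
t: 1.27
tool_pos: [0.4862, 0.1683, 0.2784]
orientation: [-0.114, -3.139, 0.0]
force: [-0.8, 1.8, 0.4]
opening: 0.0931
gripper_force: 0.0
```

```bash
python3 - <<'E'
from h import *
np.set_printoptions(precision=4,suppress=True)
c=cam("wrist");im=eyes.read_camera("wrist");cv2.imwrite("pics/w1.png",im);np.save("w1.npy",np.array([*c],dtype=object),allow_pickle=True)
s=monitor.read_state();print(s['tool_pos'],s['orientation'],s['q'])
X=np.array([[.6126,.2079,.075],[.6068,.1167,.075],[.4815,.2186,.06],[.478,.1274,.06]]);print(proj(c,X))
E
```

```text
[0.4855 0.1695 0.2782] [-0.1108 -3.1386 -0.0002] [ 0.2358 -0.1196  1.6315  0.0004  1.6306 -1.2644]
[[296.0756 259.1861]
 [228.5366 259.786 ]
 [298.7798 160.9909]
 [228.0139 163.397 ]]
```

View pics/w1.png

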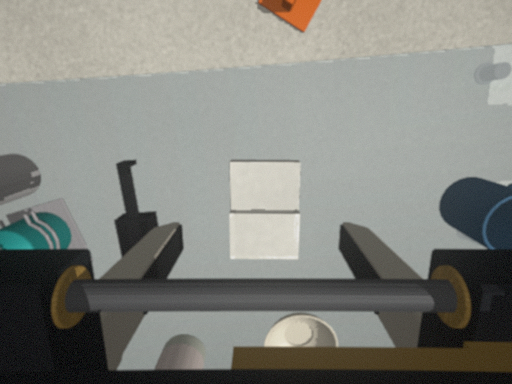

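The wrist view shows the white rack centred at (264,210), with its mouth edge at row 211 and the scoop to its left. I'll fit its edges.

```bash
cat > rk.py <<'E'
from h import *
np.set_printoptions(precision=4,suppress=True)
c=np.load("w1.npy",allow_pickle=True);c=[np.array(x,float) for x in c]
g=cv2.GaussianBlur(cv2.imread("pics/w1.png")[...,2],(0,0),.7).astype(float)
g0=g
print("levels",g[190,262],g[190,215],g[240,262],g[240,215])
def cross(v,th):
    i=np.where((v[:-1]<th)!=(v[1:]<th))[0]; return i+(th-v[i])/(v[i+1]-v[i])
th=(np.median(g[175:200,240:290])+np.median(g[175:200,200:220]))/2
for nm,rows,z in(("deck",range(168,205),.06),("roof",range(218,252),.075)):
    L=[];Rr=[]
    for r in rows:
        x=cross(g[r,190:345],th)+190; x=x[(x>222)&(x<308)]
        if len(x)>=2:L.append((x[0],r));Rr.append((x[-1],r))
    A=onplane(c,L,z);B=onplane(c,Rr,z);f=np.polyfit(A[:,0],A[:,1],1),np.polyfit(B[:,0],B[:,1],1)
    print(nm,"slopes",f[0][0],f[1][0],"y at x=.545: ",[np.polyval(k,.545) for k in f],"mid",np.mean([np.polyval(k,.545) for k in f]))
t=[];b=[]
for k in range(236,294):
    x=cross(g[140:285,k],th)+140; x=x[(x>150)&(x<270)]
    t.append((k,x[0]));b.append((k,x[-1]))
for nm,p,z in(("rear",t,.06),("far",b,.075)):
    A=onplane(c,p,z);k=np.polyfit(A[:,1],A[:,0],1);print(nm,k[0],"x at y=.168",np.polyval(k,.168))
E
python3 rk.py
```

```text
levels 209.0 166.0 214.0 164.0
deck slopes -0.05926135133462787 -0.08318105885693808 y at x=.545:  [np.float64(0.12479792172484039), np.float64(0.2154498829645852)] mid 0.1701239023447128
roof slopes -0.07564431699210333 -0.08569452043525691 y at x=.545:  [np.float64(0.12293106747323287), np.float64(0.21630632106188358)] mid 0.1696186942675582
rear 0.079214349198915 x at y=.168 0.4792233961346988
far 0.08856159931077558 x at y=.168 0.6092233492445522
```

>>> arm_command([
  [[0, -2.7, 0, 0, 0, 1.6], [0, -2.7, 0, 0, 0, 1.6], [0, -2.7, 0, 0, 0, 1.6], [0, -2.7, 0, 0, 0, 1.6], [0, -2.7, 0, 0, 0, 1.6], [0, -2.7, 0, 0, 0, 1.6], [0, -2.7, 0, 0, 0, 1.6], [0, -2.7, 0, 0, 0, 1.6], [0, -2.7, 0, 0, 0, 1.6], [0, -2.7, 0, 0, 0, 1.6], [0, -2.7, 0, 0, 0, 1.6], [0, -2.7, 0, 0, 0, 1.4]],
])

```text
t: 2.32
tool_pos: [0.4855, -0.1535, 0.2782]
orientation: [0.418, -3.113, -0.001]
force: [-0.3, 0.8, -0.2]
opening: 0.0928
gripper_force: 0.0
```

>>> arm_command([
  [[0, 0, 0, 0, 0, 0], [0, 0, 0, 0, 0, 0]],
])

```text
t: 2.48
tool_pos: [0.4855, -0.1536, 0.278]
orientation: [0.411, -3.114, -0.002]
force: [-0.8, 0.8, -0.4]
opening: 0.0929
gripper_force: 0.0
```

```bash
python3 - <<'E'
from h import *
np.set_printoptions(precision=4,suppress=True)
c=cam("wrist");im=eyes.read_camera("wrist");cv2.imwrite("pics/w2.png",im);np.save("w2.npy",np.array([*c],dtype=object),allow_pickle=True)
s=monitor.read_state();print(s['tool_pos'],s['orientation'],s['q'])
print(proj(c,[[.5174,-.1474,.196],[.467,-.16,.196],[.4922,-.1537,.196]]))
E
```

```text
[ 0.4856 -0.1528  0.2781] [ 0.4122 -3.1138 -0.0017] [-0.4061 -0.1337  1.6445  0.0006  1.6319 -2.2401]
[[257.6063 231.8546]
 [258.528  174.4276]
 [258.0558 203.8852]]
```

View pics/w2.png

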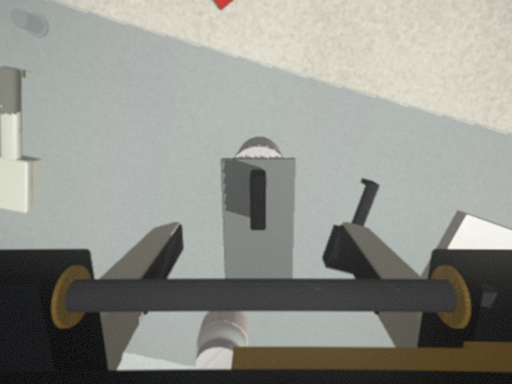

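The rib is centred at (258,200), upright between the fingers, with the blade at columns 221–295. I'll measure its centre.

```bash
python3 - <<'E'
from h import *
np.set_printoptions(precision=4,suppress=True)
c=[np.array(x,float) for x in np.load("w2.npy",allow_pickle=True)]
g=cv2.imread("pics/w2.png").max(2)
m=np.zeros_like(g);m[150:245,235:285]=(g[150:245,235:285]<50)
n,l,st,ce=cv2.connectedComponentsWithStats(m);i=1+np.argmax(st[1:,4]);print(st[i])
ys,xs=np.where(l==i)
for r in (172,180,200,215,225):print(r,xs[ys==r].min(),xs[ys==r].max())
(cx,cy),sz,a=cv2.minAreaRect(np.c_[xs,ys].astype(np.float32));print(cx,cy,sz,a)
print("rib top centre z.196",onplane(c,[(cx,cy)],.196))
G=cv2.imread("pics/w2.png")[...,2].astype(float)
for r in(240,265):print(G[r,215:230],G[r,286:302])
P=[]
E=[]
for r in range(238,270):
    row=cv2.GaussianBlur(G[r:r+1],(0,0),1)[0];d=np.diff(row)
    E.append((212+np.argmin(d[212:232])+.5,284+np.argmax(d[284:304])+.5,r))
E=np.array(E);A=onplane(c,E[:,[0,2]],.166);B=onplane(c,E[:,[1,2]],.166)
for q in(A,B):
    k=np.polyfit(q[:,0],q[:,1],1);print(np.degrees(np.arctan(k[0])),np.polyval(k,.52))
E
```

```text
[251 183  13  46 190]Traceback (most recent call last):
  File "<stdin>", line 8, in <module>
    return umr_minimum(a, axis, None, out, keepdims, initial, where)
ValueError: zero-size array to reduction operation minimum which has no identity
```

```bash
python3 - <<'E'
from h import *
np.set_printoptions(precision=4,suppress=True)
c=[np.array(x,float) for x in np.load("w2.npy",allow_pickle=True)]
I=cv2.imread("pics/w2.png");g=I.max(2)
print(g[200,244:274]);print(g[164:180,258],g[222:236,258])
G=I[...,2].astype(float)
E=[]
for r in range(238,270):
    row=cv2.GaussianBlur(G[r:r+1],(0,0),1)[0];d=np.diff(row)
    E.append((212+np.argmin(d[212:232])+.5,284+np.argmax(d[284:304])+.5,r))
E=np.array(E);A=onplane(c,E[:,[0,2]],.166);B=onplane(c,E[:,[1,2]],.166)
for q in(A,B):
    k=np.polyfit(q[:,0],q[:,1],1);print(np.degrees(np.arctan(k[0])),np.polyval(k,.52))
m=np.zeros_like(g);m[150:245,235:285]=(g[150:245,235:285]<72)
n,l,st,ce=cv2.connectedComponentsWithStats(m);i=1+np.argmax(st[1:,4]);print(st[i])
ys,xs=np.where(l==i)
(cx,cy),sz,a=cv2.minAreaRect(np.c_[xs,ys].astype(np.float32));print(cx,cy,sz,a)
print("rib top centre",onplane(c,[(cx,cy),(258,171),(258,230)],.196))
E
```

```text
[ 91  92  86  93  92  83  64  49  50  50  50  48  51  51  51  48  54  52
  48  51  50  83 120 138 136 138 133 133 137 140]
[140 139 122 103  87  70  55  45  50  48  44  50  52  56  51  55] [ 55  48  50  51  53  48  50  74 107 131 134 135 136 132]
15.175288112729326 -0.18303772994579243
14.749911250883466 -0.10998473039445247
[250 169  16  61 885]
257.5 199.0 (60.0, 15.0) 90.0
rib top centre [[ 0.4881 -0.1553  0.196 ]
 [ 0.4643 -0.1612  0.196 ]
 [ 0.5156 -0.1475  0.196 ]]
```

>>> arm_command([
  [[0.3, -0.1, -1.5, 0, 0, 0], [0.2, 0, -1.5, 0, 0, 0], [0, 0, -1.5, 0, 0, 0], [0, 0, -1.5, 0, 0, 0], [0, 0, -1.5, 0, 0, 0], [0, 0, -1.2, 0, 0, 0], [0, 0, -1, 0, 0, 0], [0, 0, -0.6, 0, 0, 0], [0, 0, -0.4, 0, 0, 0], [0, 0, 0, 0, 0, 0]],
])

```text
t: 3.37
tool_pos: [0.4904, -0.1547, 0.171]
orientation: [0.412, -3.114, -0.001]
force: [-0.5, 0.6, 0.5]
opening: 0.0925
gripper_force: 0.0
```

>>> arm_command([
  [[0, 0, 0, 0, 0, 0], [0, 0, 0, 0, 0, 0], [0, 0, 0, 0, 0, 0], [0, 0, 0, 0, 0, 0], [0, 0, 0, 0, 0, 0], [0, 0, 0, 0, 0, 0], [0, 0, 0, 0, 0, 0], [0, 0, 0, 0, 0, 0], [0, 0, 0, 0, 0, 0], [0, 0, 0, 0, 0, 0], [0, 0, 0, 0, 0, 0], [0, 0, 0, 0, 0, 0]],
], gripper=-1, squeeze=25)

```text
t: 4.37
tool_pos: [0.4906, -0.1551, 0.1716]
orientation: [-0.412, 3.114, -0.0]
force: [-0.1, -0.0, 0.6]
opening: 0.0177
gripper_force: 0.0
```

>>> arm_command([
  [[0, 0, 0, 0, 0, 0], [0, 0, 0, 0, 0, 0], [0, 0, 0, 0, 0, 0], [0, 0, 0, 0, 0, 0], [0, 0, 0, 0, 0, 0], [0, 0, 0.3, 0, 0, 0], [0, 0, 0.5, 0, 0, 0], [0, 0, 1, 0, 0, 0], [0, 0, 1, 0, 0, 0], [0, 0, 1, 0, 0, 0], [0, 0, 1, 0, 0, 0], [0, 0, 0, 0, 0, 0]],
])

```text
t: 5.37
tool_pos: [0.492, -0.1557, 0.2232]
orientation: [-0.412, 3.11, -0.004]
force: [0.3, 0.2, -0.5]
opening: 0.0138
gripper_force: 25.0
```

```bash
python3 - <<'E'
from h import *
for n in("wrist","scene"):
  cv2.imwrite("pics/%s3.png"%n,eyes.read_camera(n))
a=cv2.imread("pics/wrist3.png");b=cv2.imread("pics/scene3.png")[150:280,150:310]
cv2.imwrite("pics/c3.png",np.hstack([cv2.resize(a,(400,300)),cv2.resize(b,(370,300))]))
E
```

```text
(no output)
```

View pics/c3.png

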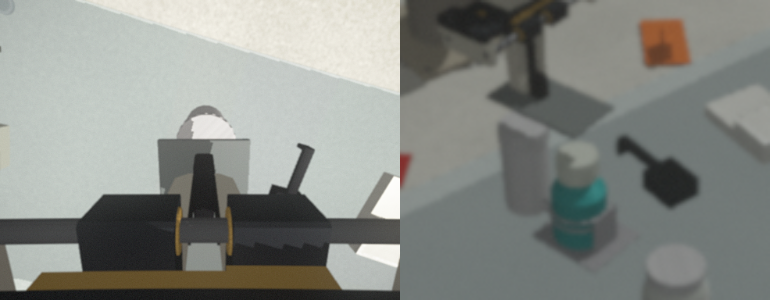

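The scraper is held level and lifted clear of the cap and tin. I'm moving it to the staging point before the slot.

>>> arm_command([
  [[-0.4, 1.4, 0.2, 0, 0, -1], [-0.5, 2.8, 0, 0, 0, -1.7], [-0.5, 2.9, 0, 0, 0, -1.7], [-0.5, 2.9, 0, 0, 0, -1.7], [-0.5, 2.9, 0, 0, 0, -1.7], [-0.5, 2.9, 0, 0, 0, -1.7], [-0.5, 2.9, 0, 0, 0, -1.7], [-0.5, 2.9, 0, 0, 0, -1.7], [-0.5, 2.9, 0, 0, 0, -1.7], [-0.5, 2.9, 0, 0, 0, -1.7], [-0.5, 2.9, 0, 0, 0, -1.7], [-0.5, 2.9, 0, 0, 0, -1.6]],
])

```text
t: 6.47
tool_pos: [0.4307, 0.1782, 0.2209]
orientation: [-0.126, -3.138, 0.001]
force: [1.4, 0.2, -0.8]
opening: 0.0136
gripper_force: 25.0
```

>>> arm_command([
  [[0, 0, 0, 0, 0, 0], [0, 0, 0, 0, 0, 0], [0, 0, 0, 0, 0, 0]],
])

```text
t: 6.72
tool_pos: [0.4313, 0.1765, 0.221]
orientation: [-0.122, -3.138, 0.001]
force: [0.5, -0.2, -1.0]
opening: 0.0136
gripper_force: 25.0
```

```bash
python3 - <<'E'
from h import *
np.set_printoptions(precision=4,suppress=True)
s=monitor.read_state();print(s['tool_pos'],s['orientation'],s['q'])
c=cam("wrist");cv2.imwrite("pics/w4.png",eyes.read_camera("wrist"))
G=cv2.imread("pics/w4.png")[...,2].astype(float)
zb=s['tool_pos'][2]-.0105+.005
E=[]
for r in range(190,225):
    d=np.diff(cv2.GaussianBlur(G[r:r+1],(0,0),1)[0]);E.append((r,180+np.abs(d[180:235]).argmax()+.5,290+np.abs(d[290:340]).argmax()+.5))
E=np.array(E);print(E[::6])
for k in(1,2):
    A=onplane(c,E[:,[k,0]],zb);f=np.polyfit(A[:,0],A[:,1],1);print(np.degrees(np.arctan(f[0])),np.polyval(f,.43))
E
```

```text
[0.4313 0.1765 0.221 ] [-0.1222 -3.1383  0.0013] [ 0.2788 -0.2398  1.8405 -0.0005  1.542  -1.2142]
[[190.  201.5 319.5]
 [196.  201.5 319.5]
 [202.  202.5 318.5]
 [208.  202.5 318.5]
 [214.  202.5 318.5]
 [220.  203.5 317.5]]
-4.02585237498424 0.14215940920243586
-4.771581396721497 0.21164718641758629
```

>>> arm_command([
  [[0, 0.15, -1.5, 0, 0, 0], [0, 0, -1.8, 0, 0, 0], [0, 0, -1.8, 0, 0, 0], [0, 0, -1.8, 0, 0, 0], [0, 0, -1.8, 0, 0, 0], [0, 0, -1.8, 0, 0, 0], [0, 0, -1.5, 0, 0, 0], [0, 0, -1.2, 0, 0, 0], [0, 0, -0.8, 0, 0, 0], [0, 0, -0.4, 0, 0, 0], [0, 0, 0, 0, 0, 0], [0, 0, 0, 0, 0, 0]],
])

```text
t: 7.77
tool_pos: [0.4321, 0.1783, 0.0782]
orientation: [0.125, 3.139, 0.0]
force: [0.1, -0.4, -0.6]
opening: 0.0139
gripper_force: 25.0
```

>>> arm_command([
  [[0, 0, -0.1, 0, 0, 0], [0, 0, -0.1, 0, 0, 0], [0, 0, -0.1, 0, 0, 0], [0, 0, 0, 0, 0, 0], [0, 0, 0, 0, 0, 0]],
])

```text
t: 8.18
tool_pos: [0.4316, 0.1785, 0.0748]
orientation: [0.124, 3.139, 0.0]
force: [0.6, 0.1, -1.1]
opening: 0.0137
gripper_force: 25.0
```

>>> arm_command([
  [[0, 0, -0.1, 0, 0, 0], [0, 0, 0, 0, 0, 0], [0, 0, 0, 0, 0, 0]],
])

```text
t: 8.43
tool_pos: [0.4315, 0.1784, 0.0736]
orientation: [-0.124, -3.139, 0.0]
force: [0.6, -0.9, -0.6]
opening: 0.0139
gripper_force: 25.0
```

>>> arm_command([
  [[0, 0, -0.1, 0, 0, 0], [0, 0, -0.1, 0, 0, 0], [0, 0, 0, 0, 0, 0], [0, 0, 0, 0, 0, 0]],
])

```text
t: 8.77
tool_pos: [0.4315, 0.1784, 0.0715]
orientation: [-0.124, -3.139, 0.0]
force: [0.6, 0.7, -1.0]
opening: 0.014
gripper_force: 25.0
```

>>> arm_command([
  [[0, 0, -0.1, 0, 0, 0], [0, 0, 0, 0, 0, 0], [0, 0, 0, 0, 0, 0]],
])

```text
t: 9.02
tool_pos: [0.4316, 0.1784, 0.0706]
orientation: [-0.124, -3.139, 0.0]
force: [-1.2, -0.4, -1.0]
opening: 0.014
gripper_force: 25.0
```

>>> arm_command([
  [[0, 0, -0.1, 0, 0, 0], [0, 0, 0, 0, 0, 0], [0, 0, 0, 0, 0, 0]],
])

```text
t: 9.27
tool_pos: [0.4317, 0.1785, 0.07]
orientation: [0.124, 3.139, 0.0]
force: [-3.4, 0.2, 5.4]
opening: 0.0139
gripper_force: 25.0
```

>>> arm_command([
  [[0, 0, -0.1, 0, 0, 0], [0, 0, 0, 0, 0, 0], [0, 0, 0, 0, 0, 0]],
])

```text
t: 9.52
tool_pos: [0.4317, 0.1786, 0.0691]
orientation: [0.124, 3.139, 0.0]
force: [-3.6, -0.1, 4.8]
opening: 0.0137
gripper_force: 25.0
```

>>> arm_command([
  [[0, 0, 0.27, 0, 0, 0], [0, 0, 0, 0, 0, 0], [0.5, -0.04, 0, 0, 0, 0], [0.6, -0.05, 0, 0, 0, 0], [0.6, -0.05, 0, 0, 0, 0], [0.6, -0.05, 0, 0, 0, 0], [0.6, -0.05, 0, 0, 0, 0], [0.6, -0.05, 0, 0, 0, 0], [0.5, -0.04, 0, 0, 0, 0], [0, 0, 0, 0, 0, 0]],
])

```text
t: 10.35
tool_pos: [0.4727, 0.175, 0.0714]
orientation: [0.125, 3.139, 0.0]
force: [-0.1, -0.0, -1.8]
opening: 0.0138
gripper_force: 25.0
```

>>> arm_command([
  [[0.6, -0.05, 0, 0, 0, 0], [0.6, -0.05, 0, 0, 0, 0], [0.6, -0.05, 0, 0, 0, 0], [0.6, -0.05, 0, 0, 0, 0], [0.5, -0.04, 0, 0, 0, 0], [0.3, -0.02, 0, 0, 0, 0], [0, 0, 0, 0, 0, 0], [0, 0, 0, 0, 0, 0]],
])

```text
t: 11.02
tool_pos: [0.5036, 0.1725, 0.0713]
orientation: [-0.124, -3.139, -0.0]
force: [1.1, -0.3, -1.9]
opening: 0.0138
gripper_force: 25.0
```

>>> arm_command([
  [[0.2, -0.02, 0, 0, 0, 0], [0.1, 0, 0, 0, 0, 0], [0, 0, 0, 0, 0, 0], [0, 0, 0, 0, 0, 0]],
])

```text
t: 11.35
tool_pos: [0.5066, 0.1723, 0.0714]
orientation: [-0.124, -3.139, 0.0]
force: [0.2, 0.0, -1.2]
opening: 0.0136
gripper_force: 25.0
```

Predicted home is a TCP x of about 0.509, so I'll probe gently for the back wall.

>>> arm_command([
  [[0.1, -0.01, 0, 0, 0, 0], [0.1, -0.01, 0, 0, 0, 0], [0, 0, 0, 0, 0, 0], [0, 0, 0, 0, 0, 0]],
])

```text
t: 11.68
tool_pos: [0.5071, 0.1723, 0.0712]
orientation: [-0.124, -3.136, 0.0]
force: [-8.3, 0.0, 5.4]
opening: 0.0136
gripper_force: 25.0
```

>>> arm_command([
  [[0.1, -0.01, 0, 0, 0, 0], [0.1, -0.01, 0, 0, 0, 0], [0, 0, 0, 0, 0, 0], [0, 0, 0, 0, 0, 0]],
])

```text
t: 12.02
tool_pos: [0.5073, 0.1722, 0.071]
orientation: [-0.123, -3.132, 0.001]
force: [-17.6, 1.3, 11.9]
opening: 0.0139
gripper_force: 25.0
```

>>> arm_command([
  [[-0.25, 0.02, -0.1, 0, 0, 0], [0, 0, 0, 0, 0, 0], [0, 0, 0, 0, 0, 0]],
])

```text
t: 12.27
tool_pos: [0.5073, 0.1723, 0.0711]
orientation: [-0.124, -3.138, 0.0]
force: [-7.5, -0.4, 9.5]
opening: 0.014
gripper_force: 25.0
```

>>> arm_command([
  [[0, 0, 0, 0, 0, 0], [0, 0, 0, 0, 0, 0], [0, 0, 0, 0, 0, 0], [0, 0, 0, 0, 0, 0], [0, 0, 0, 0, 0, 0], [0, 0, 0.5, 0, 0, 0], [0, 0, 1, 0, 0, 0], [0, 0, 2, 0, 0, 0], [0, 0, 3, 0, 0, 0], [0, 0, 4, 0, 0, 0], [0, 0, 4, 0, 0, 0], [0, 0, 4, 0, 0, 0]],
], gripper=1)

```text
t: 13.27
tool_pos: [0.5077, 0.172, 0.2582]
orientation: [0.124, 3.139, 0.0]
force: [0.3, 0.6, -0.1]
opening: 0.0888
gripper_force: 0.0
```

```bash
python3 - <<'E'
from h import *
np.set_printoptions(precision=4,suppress=True)
s=monitor.read_state();print(s['tool_pos'],s['q'])
c=cam("wrist");a=eyes.read_camera("wrist");b=eyes.read_camera("top");cv2.imwrite("pics/w5.png",a);cv2.imwrite("pics/top5.png",b)
x=cv2.resize(b[150:220,180:330],(800,373),interpolation=cv2.INTER_CUBIC)
y=cv2.resize(a[100:300,150:370],(248,226))
cv2.imwrite("pics/c5.png",np.vstack([x,cv2.copyMakeBorder(y,0,0,0,552,0)]))
E
```

```text
[0.5077 0.172  0.2582] [ 0.231  -0.0572  1.6088 -0.      1.5894 -1.2608]
```

View pics/c5.png

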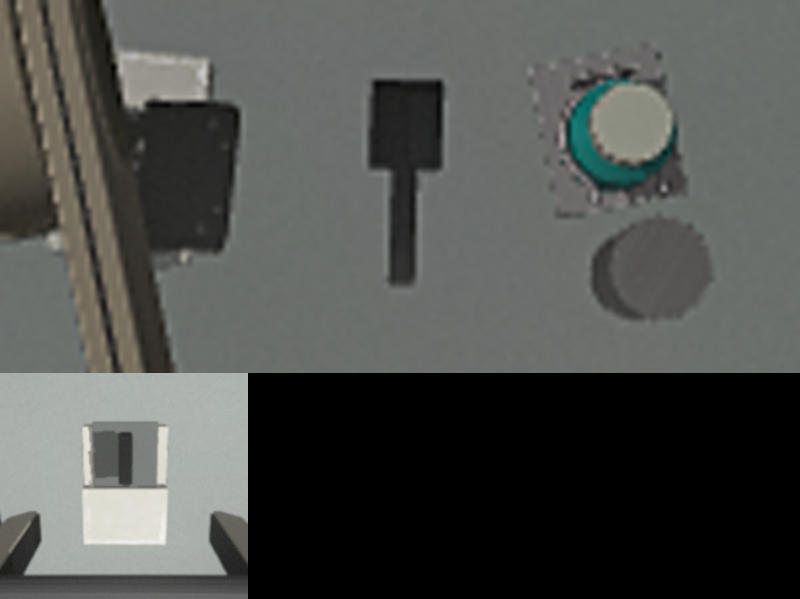

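The scraper lies in the slot with the rack's roof over its front half. In the crop the cap is at (632,122) and the tin at (660,268). I'll measure all of these.

```bash
python3 - <<'E'
from h import *
np.set_printoptions(precision=4,suppress=True)
T=cam("top");b=cv2.imread("pics/top5.png").astype(int)
w=(b.min(2)>125)&(b[...,2]>=b[...,0]-4)
m=np.zeros(w.shape,np.uint8);m[150:190,270:320]=w[150:190,270:320]
n,l,st,ce=cv2.connectedComponentsWithStats(m);i=1+np.argmax(st[1:,4]);print(st[i],ce[i])
cs,_=cv2.findContours((l==i).astype(np.uint8),cv2.RETR_EXTERNAL,cv2.CHAIN_APPROX_NONE)
(e,r)=cv2.minEnclosingCircle(cs[0]);print(e,r,"exp r",.0245*383.1/1.2)
print("cap top",onplane(T,[ce[i],e,(180+632/5.333-.4,150+122/5.333-.4)],.161))
print("tin",onplane(T,[(180+660/5.333-.4,150+268/5.333-.4)],.161))
# scraper in w5
s=monitor.read_state();c=cam("wrist");g=cv2.imread("pics/w5.png")[...,2].astype(float)
r=[]
for k in range(238,288,4):
    col=cv2.GaussianBlur(g[:,k:k+1],(0,0),1)[:,0];d=np.diff(col);r.append((k,130+np.argmin(d[130:165])+.5))
A=onplane(c,r,.065);R=np.array([[.9969,-.0785],[.0785,.9969]])
print("rear edge in rack frame",(A[:,:2]-[.5442,.1695])@R.T)
E
```

```text
[291 166  15  14 163] [298.0368 172.5215]
(298.0, 172.5) 7.159010887145996 exp r 7.821625000000001
cap top [[ 0.5637 -0.141   0.161 ]
 [ 0.5637 -0.1409  0.161 ]
 [ 0.5638 -0.1413  0.161 ]]
tin [[ 0.478  -0.1594  0.161 ]]
rear edge in rack frame [[-0.0637 -0.0247]
 [-0.0637 -0.0199]
 [-0.0637 -0.0151]
 [-0.0637 -0.0103]
 [-0.0637 -0.0055]
 [-0.0528 -0.0007]
 [-0.0528  0.0042]
 [-0.0516  0.0091]
 [-0.0636  0.0138]
 [-0.0636  0.0187]
 [-0.0636  0.0235]
 [-0.0636  0.0283]
 [-0.0636  0.0332]]
```

>>> arm_command([
  [[0.2, -1.2, 0.2, 0, 0, -6], [0.3, -1.6, 0, 0, 0, -6.8], [0.3, -1.6, 0, 0, 0, -6.8], [0.3, -1.6, 0, 0, 0, -6.8], [0.3, -1.6, 0, 0, 0, -6.8], [0.3, -1.6, 0, 0, 0, -6.8], [0.3, -1.6, 0, 0, 0, -6.8], [0.3, -1.6, 0, 0, 0, -6.8], [0.3, -1.6, 0, 0, 0, -6.8], [0.3, -1.6, 0, 0, 0, -6.8], [0.3, -1.6, 0, 0, 0, -6.8], [0.3, -1.6, 0, 0, 0, -6.8]],
], gripper=0.5)

```text
t: 14.37
tool_pos: [0.5432, -0.0167, 0.2579]
orientation: [2.136, 2.304, 0.0]
force: [1.0, 0.5, 0.2]
opening: 0.0697
gripper_force: 0.0
```

>>> arm_command([
  [[0.3, -1.6, 0, 0, 0, -6.8], [0.3, -1.6, 0, 0, 0, -6.8], [0.3, -1.6, 0, 0, 0, -6.8], [0.3, -1.6, 0, 0, 0, -6.8], [0.3, -1.6, 0, 0, 0, -6.8], [0.3, -1.6, 0, 0, 0, -6.8], [0.3, -1.6, 0, 0, 0, -6.8], [0.2, -1.3, 0, 0, 0, -6.6], [0, 0, 0, 0, 0, 0], [0, 0, 0, 0, 0, 0], [0, 0, 0, 0, 0, 0]],
])

```text
t: 15.28
tool_pos: [0.566, -0.1402, 0.2575]
orientation: [-2.945, -1.092, -0.0]
force: [-0.5, -0.2, 0.5]
opening: 0.0696
gripper_force: 0.0
```

```bash
python3 - <<'E'
from h import *
np.set_printoptions(precision=4,suppress=True)
s=monitor.read_state();print(s['tool_pos'],s['orientation'],s['q'])
c=cam("wrist");a=eyes.read_camera("wrist");cv2.imwrite("pics/w6.png",a)
print(proj(c,[[.5638,-.141,.161],[.5638,-.141,.131]]))
print(s['tool_pos'],proj(c,[s['tool_pos']]))
E
```

```text
[ 0.566  -0.1402  0.2575] [-2.9452 -1.0923 -0.0003] [-0.3311  0.0717  1.4805  0.0004  1.5895  0.5294]
[[259.5251 196.0008]
 [259.7017 187.7425]]
[ 0.566  -0.1402  0.2575] [[260.0357 237.2486]]
```

View pics/w6.png

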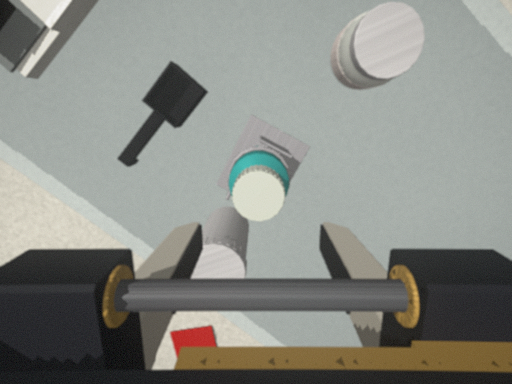

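The cap's top disc is at (259,194), close to the predicted (260,196), and the fingers straddle it clear of the tin. I'll refine the position.

```bash
python3 - <<'E'
from h import *
np.set_printoptions(precision=4,suppress=True)
c=cam("wrist");b=cv2.imread("pics/w6.png")
g=b[...,2].astype(float);print(g[160:226:3,259],g[195,226:294:3])
m=np.zeros(g.shape,np.uint8);m[150:230,220:300]=g[150:230,220:300]>190
n,l,st,ce=cv2.connectedComponentsWithStats(m);i=1+np.argmax(st[1:,4]);print(st[i],ce[i])
print(onplane(c,[ce[i]],.161))
E
```

```text
[ 67.  70. 153. 173. 220. 220. 219. 214. 218. 220. 218. 219. 217. 219.
 218. 219. 218. 215. 218. 217. 207. 166.] [167. 147. 167. 219. 219. 220. 220. 220. 217. 219. 217. 213. 218. 218.
 219. 214. 216. 218. 219. 207. 126. 171. 167.]
[ 232  170   52   51 2034] [257.7021 195.5015]
[[ 0.5631 -0.1392  0.161 ]]
```

>>> arm_command([
  [[-0.2, 0, -1, 0, 0, 0], [-0.05, 0, -1.5, 0, 0, 0], [0, 0, -1.5, 0, 0, 0], [0, 0, -1.5, 0, 0, 0], [0, 0, -1.5, 0, 0, 0], [0, 0, -1.5, 0, 0, 0], [0, 0, -1.3, 0, 0, 0], [0, 0, -1, 0, 0, 0], [0, 0, -0.7, 0, 0, 0], [0, 0, -0.4, 0, 0, 0], [0, 0, -0.15, 0, 0, 0], [0, 0, 0, 0, 0, 0]],
])

```text
t: 16.33
tool_pos: [0.5637, -0.1409, 0.137]
orientation: [2.947, 1.087, 0.0]
force: [0.1, 0.2, -0.0]
opening: 0.0697
gripper_force: 0.0
```

>>> arm_command([
  [[0, 0, 0, 0, 0, 0], [0, 0, 0, 0, 0, 0], [0, 0, 0, 0, 0, 0], [0, 0, 0, 0, 0, 0], [0, 0, 0, 0, 0, 0], [0, 0, 0, 0, 0, 0], [0, 0, 0, 0, 0, 0], [0, 0, 0, 0, 0, 0], [0, 0, 0, 0, 0, 0]],
], gripper=-1, squeeze=55)

```text
t: 17.08
tool_pos: [0.5637, -0.1407, 0.1373]
orientation: [-2.948, -1.087, -0.0]
force: [-3.5, 2.8, 5.4]
opening: 0.0476
gripper_force: 55.0
```

>>> arm_command([
  [[0, 0, -0.1, 0, 0, 0], [0, 0, -0.15, 0, 0, 0], [0, 0, -0.15, 0, 0, 0], [0, 0, -0.15, 0, 0, 0], [0, 0, 0, 0, 0, 0], [0, 0, 0, 0, 0, 0]],
])

```text
t: 17.58
tool_pos: [0.5638, -0.1408, 0.1322]
orientation: [2.947, 1.087, 0.001]
force: [-5.3, 2.5, 8.4]
opening: 0.0473
gripper_force: 55.0
```

>>> arm_command([
  [[0, 0, -0.1, 0, 0, 0], [0, 0, -0.05, 0, 0, 0], [0, 0, 0, 0, 0, 0], [0, 0, 0, 0, 0, 0]],
])

```text
t: 17.92
tool_pos: [0.5639, -0.1408, 0.131]
orientation: [2.947, 1.087, 0.001]
force: [-4.4, 2.5, 9.3]
opening: 0.0475
gripper_force: 55.0
```

>>> arm_command([
  [[0, 0, 0, 0, 0, 2], [0, 0, 0, 0, 0, 3], [0, 0, 0, 0, 0, 3], [0, 0, 0, 0, 0, 3], [0, 0, 0, 0, 0, 3], [0, 0, 0, 0, 0, 3], [0, 0, 0, 0, 0, 3], [0, 0, 0, 0, 0, 0], [0, 0, 0, 0, 0, 0]],
])

```text
t: 18.67
tool_pos: [0.5645, -0.1409, 0.1313]
orientation: [2.713, 1.582, 0.003]
force: [-3.0, 2.4, 9.5]
opening: 0.0472
gripper_force: 55.0
```

```bash
python3 - <<'E'
from h import *
s=monitor.read_state();print(s['wrist_torque'],s['force'],s['q'],s['tool_pos'])
a=eyes.read_camera("wrist");cv2.imwrite("pics/w7.png",a)
E
```

```text
[ 0.37034096  0.60251289 -0.03111462] [-3.02311768  2.37596129  9.49227626] [-3.32995413e-01  1.36220698e-01  1.64342847e+00  3.70514024e-04
  1.35967848e+00  1.81768655e-01] [ 0.5645238  -0.14093404  0.13132263]
```

>>> arm_command([
  [[0, 0, 0, 0, 0, 4], [0, 0, 0, 0, 0, 5], [0, 0, 0, 0, 0, 5], [0, 0, 0, 0, 0, 5], [0, 0, 0, 0, 0, 5], [0, 0, 0, 0, 0, 5], [0, 0, 0, 0, 0, 5], [0, 0, 0, 0, 0, 5], [0, 0, 0, 0, 0, 5], [0, 0, 0, 0, 0, 4], [0, 0, 0, 0, 0, 0], [0, 0, 0, 0, 0, 0]],
])

```text
t: 19.72
tool_pos: [0.5641, -0.1406, 0.131]
orientation: [1.835, 2.549, 0.001]
force: [-3.7, 4.5, 9.5]
opening: 0.0474
gripper_force: 55.0
```

```bash
python3 - <<'E'
from h import *
s=monitor.read_state();print(s['wrist_torque'],s['force'],s['q'],s['tool_pos'],s['orientation'])
E
```

```text
[0.59649433 0.75511328 0.02234964] [-3.71264969  4.46394964  9.54504168] [-3.32809269e-01  1.36308538e-01  1.64388531e+00  5.46431029e-04
  1.36036089e+00 -6.56159219e-01] [ 0.56407369 -0.14059557  0.13102959] [1.83453663e+00 2.54927335e+00 1.27150464e-03]
```

>>> arm_command([
  [[0, 0, 0.2, 0, 0, 0], [0, 0, 0.3, 0, 0, 0], [0, 0, 0.3, 0, 0, 0], [0, 0, 0.3, 0, 0, 0], [0, 0, 0.3, 0, 0, 0], [0, 0, 0, 0, 0, 0]],
])

```text
t: 20.22
tool_pos: [0.5637, -0.1411, 0.1441]
orientation: [1.836, 2.549, -0.0]
force: [-0.2, 0.4, -0.0]
opening: 0.0479
gripper_force: 55.0
```

>>> arm_command([
  [[0, 0, 0.6, 0, 0, 0], [0, 0, 0.9, 0, 0, 0], [0, 0, 1, 0, 0, 0], [0, 0, 1, 0, 0, 0], [0, 0, 1, 0, 0, 0], [0, 0, 1, 0, 0, 0], [0, 0, 0.9, 0, 0, 0], [0, 0, 0.6, 0, 0, 0], [0, 0, 0.3, 0, 0, 0], [0, 0, 0, 0, 0, 0], [0, 0, 0, 0, 0, 0], [0, 0, 0, 0, 0, 0]],
])

```text
t: 21.22
tool_pos: [0.5632, -0.1408, 0.216]
orientation: [-1.835, -2.548, 0.001]
force: [0.3, 0.1, -0.5]
opening: 0.0475
gripper_force: 55.0
```

```bash
python3 - <<'E'
from h import *
s=monitor.read_state();print(s['force'],s['opening'],s['gripper_force'],s['tool_pos'])
a=eyes.read_camera("scene");b=eyes.read_camera("top")
x=cv2.resize(a[130:280,150:350],(530,397),interpolation=cv2.INTER_CUBIC)
y=cv2.resize(b[140:230,170:230],(265,397),interpolation=cv2.INTER_CUBIC)
cv2.imwrite("pics/c8.png",np.hstack([x,y]))
E
```

```text
[ 0.29370602  0.07139154 -0.4799955 ] 0.04747791526882965 54.998876131139696 [ 0.56322862 -0.14077426  0.21601879]
```

View pics/c8.png

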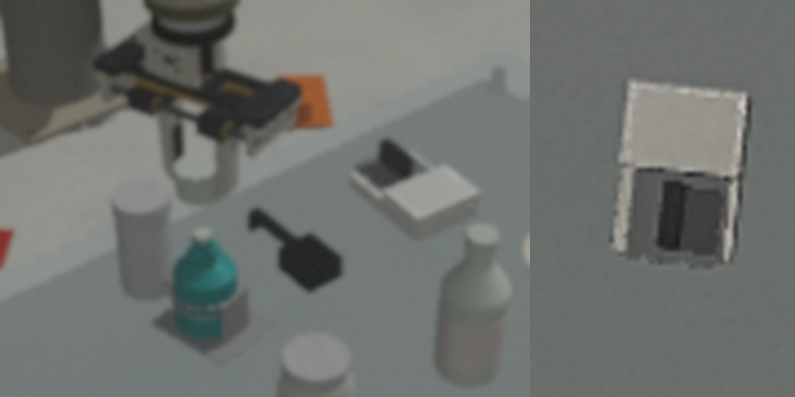

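The picture shows the cap in the fingers at (203,185), upright above the open bottle, whose neck is at (203,235). The scraper is home in the rack, and the tin and scoop haven't moved. I'm handing in the job.

```bash
python3 -c "
from plant import ticket;print(ticket.close_job())"
```

```text
the job is handed in; nothing more can be done
None
```

The job is handed in, with no verdict shown: the scraper is fully home in the rack's slot and let go, and the cap is off, held upright and still about 5 cm above the open bottle.

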